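# Switch on and zero the balance under the small beaker

## Task

Three balances stand on the lab bench, and the small straight-walled beaker is on the pan of one of them. On that balance, press the bar-shaped key lightly with the fingertips to switch it on and let it spring back, then press its round key lightly to zero it, and withdraw. Do not touch the other two balances, and leave the beaker, the bottles and all other glassware and weights standing where they are.

Things in the scene. Friction and masses are not known exactly. Their poses are not given: they have to be found in the camera images.
- balance_a: the left (+y) of three identical balances: white housing 200 x 140 mm, fixed; front panel 34 mm high, rear 41 mm. Origin under its centre; -x points out of the front (keys, towards the robot), +y left as seen from the robot; place and yaw vary. Its round steel pan, 100 mm across, is centred 37 mm to +x of the origin, top 50 mm above the bench
- bar_a (a joint): travel of the grey BAR key (on key: oblong, 30 mm along the balance's y by 12 mm) at the front left of balance_a, in m: 0 up, 0.006 fully down; its top stands 10 mm proud of the panel, 44 mm above the bench; springs back; 1 N starts it, 5 N takes it fully down; counts as pressed beyond 3.5 mm
- bar_a_top (a point): centre of the upper face of the bar key of balance_a (moves with the key)
- round_a (a joint): travel of the grey ROUND key (zero key: disc 22 mm across) at the front right of balance_a, 92 mm from its bar key, in m: 0 up, 0.006 fully down; its top stands 10 mm proud of the panel, 44 mm above the bench; springs back; 1 N starts it, 5 N takes it fully down; counts as pressed beyond 3.5 mm
- round_a_top (a point): centre of the upper face of the round key of balance_a (moves with the key)
- balance_b: the middle of three identical balances: white housing 200 x 140 mm, fixed; front panel 34 mm high, rear 41 mm. Origin under its centre; -x points out of the front (keys, towards the robot), +y left as seen from the robot; place and yaw vary. Its round steel pan, 100 mm across, is centred 37 mm to +x of the origin, top 50 mm above the bench
- bar_b (a joint): travel of the grey BAR key (on key: oblong, 30 mm along the balance's y by 12 mm) at the front left of balance_b, in m: 0 up, 0.006 fully down; its top stands 10 mm proud of the panel, 44 mm above the bench; springs back; 1 N starts it, 5 N takes it fully down; counts as pressed beyond 3.5 mm
- bar_b_top (a point): centre of the upper face of the bar key of balance_b (moves with the key)
- round_b (a joint): travel of the grey ROUND key (zero key: disc 22 mm across) at the front right of balance_b, 92 mm from its bar key, in m: 0 up, 0.006 fully down; its top stands 10 mm proud of the panel, 44 mm above the bench; springs back; 1 N starts it, 5 N takes it fully down; counts as pressed beyond 3.5 mm
- round_b_top (a point): centre of the upper face of the round key of balance_b (moves with the key)
- balance_c: the right (-y) of three identical balances: white housing 200 x 140 mm, fixed; front panel 34 mm high, rear 41 mm. Origin under its centre; -x points out of the front (keys, towards the robot), +y left as seen from the robot; place and yaw vary. Its round steel pan, 100 mm across, is centred 37 mm to +x of the origin, top 50 mm above the bench
- bar_c (a joint): travel of the grey BAR key (on key: oblong, 30 mm along the balance's y by 12 mm) at the front left of balance_c, in m: 0 up, 0.006 fully down; its top stands 10 mm proud of the panel, 44 mm above the bench; springs back; 1 N starts it, 5 N takes it fully down; counts as pressed beyond 3.5 mm
- bar_c_top (a point): centre of the upper face of the bar key of balance_c (moves with the key)
- round_c (a joint): travel of the grey ROUND key (zero key: disc 22 mm across) at the front right of balance_c, 92 mm from its bar key, in m: 0 up, 0.006 fully down; its top stands 10 mm proud of the panel, 44 mm above the bench; springs back; 1 N starts it, 5 N takes it fully down; counts as pressed beyond 3.5 mm
- round_c_top (a point): centre of the upper face of the round key of balance_c (moves with the key)
- beaker: small open glass beaker with straight walls, 46 mm across (50 mm at the rim), 60 mm high; it marks the balance to be operated. Stands on the pan of one of the three balances (which one varies), 113 mm or so behind its line of keys. Origin at the centre of its underside
- flask: conical glass flask, 58 mm across the foot, narrow neck, 65 mm high. Stands on the pan of one of the three balances (which one varies), 113 mm or so behind its line of keys. Origin at the centre of its underside
- jar: closed brown glass jar with a white cap, 50 mm across, 62 mm high. Stands on the pan of one of the three balances (which one varies), 113 mm or so behind its line of keys. Origin at the centre of its underside
- big_beaker: larger glass beaker, 68 mm across (74 mm at the rim), 90 mm high, standing on the bench behind the balances; origin at the centre of its underside
- dish: white porcelain dish, 84 mm across, 22 mm high, on the bench behind the balances; origin at the centre of its underside
- weight_left: brass calibration weight with a head, 32 mm across, 47 mm high, on the bench between the left and middle balances; origin at the centre of its underside
- weight_right: brass calibration weight like the other, on the bench between the middle and right balances; origin at the centre of its underside
- vial: small white plastic sample bottle with a black cap, 36 mm across, 60 mm high, standing on the bench to the right of the right balance; origin at the centre of its underside

How it is judged (in metres and radians):
On the way, in this order (a step that is already met when the one before it is completed fails the run):
1. the bar key of the balance that carries the small beaker is pressed, its round key being up (((horizontal distance between beaker and balance_a below 0.07 m and value of joint bar_a above 0.0035 m and value of joint round_a below 0.0015 m) or (horizontal distance between beaker and balance_b below 0.07 m and value of joint bar_b above 0.0035 m and value of joint round_b below 0.0015 m) or (horizontal distance between beaker and balance_c below 0.07 m and value of joint bar_c above 0.0035 m and value of joint round_c below 0.0015 m))), for 0.05 s.
2. the bar key is up again and nothing is pressed (value of joint each of bar_a, round_a, bar_b, round_b, bar_c, round_c below 0.0015 m), for 0.05 s.
3. the round key of the same balance is pressed, its bar key being up (((horizontal distance between beaker and balance_a below 0.07 m and value of joint round_a above 0.0035 m and value of joint bar_a below 0.0015 m) or (horizontal distance between beaker and balance_b below 0.07 m and value of joint round_b above 0.0035 m and value of joint bar_b below 0.0015 m) or (horizontal distance between beaker and balance_c below 0.07 m and value of joint round_c above 0.0035 m and value of joint bar_c below 0.0015 m))), for 0.05 s.
At the end, for the whole second after the job is handed in: All six keys are up again (within 1.5 mm), the small beaker still stands on its pan, and every loose thing is upright, at rest and within 10 mm of where it began (all of step 2 and (horizontal distance between beaker and balance_a below 0.07 m or horizontal distance between beaker and balance_b below 0.07 m or horizontal distance between beaker and balance_c below 0.07 m) and distance of each of beaker, flask, jar, big_beaker, dish, weight_left, weight_right, vial from where it was at the start of the episode below 0.01 m and angle between each of beaker, flask, jar, big_beaker, dish, weight_left, weight_right, vial's own z axis and vertical below 0.1 rad and linear speed of each of beaker, flask, jar, big_beaker, dish, weight_left, weight_right, vial below 0.02 m/s); the robot touches nothing.
It fails at once if another balance than the one with the small beaker is touched (over 1 N) or has a key pressed (over 2 mm) ((horizontal distance between beaker and balance_a above 0.07 m and (contact force between any of the fingers, the arm and balance_a above 1 N or value of joint any of bar_a, round_a above 0.002 m)) or (horizontal distance between beaker and balance_b above 0.07 m and (contact force between any of the fingers, the arm and balance_b above 1 N or value of joint any of bar_b, round_b above 0.002 m)) or (horizontal distance between beaker and balance_c above 0.07 m and (contact force between any of the fingers, the arm and balance_c above 1 N or value of joint any of bar_c, round_c above 0.002 m))).
It fails at once if a balance is pushed hard (over 25 N) (contact force between any of the fingers, the arm and balance_a above 25 N or contact force between any of the fingers, the arm and balance_b above 25 N or contact force between any of the fingers, the arm and balance_c above 25 N).
It fails at once if the two keys of a balance are pressed together (value of joint each of bar_a, round_a above 0.002 m or value of joint each of bar_b, round_b above 0.002 m or value of joint each of bar_c, round_c above 0.002 m).
It fails at once if a loose thing is shifted by more than 10 mm, lifted or tipped (distance of any of beaker, flask, jar, big_beaker, dish, weight_left, weight_right, vial from where it was at the start of the episode above 0.01 m or angle between any of beaker, flask, jar, big_beaker, dish, weight_left, weight_right, vial's own z axis and vertical above 0.15 rad).
It also fails if it takes over 40 s, if anything falls off the work surface, if the arm or the gripper's body presses on something with over 40 N, if the wrist force passes 120 N, or if a joint passes its speed limit or range.

## Robot

A 6-joint arm with a two-finger parallel gripper is mounted at the origin on the work surface. World frame = base frame: x ahead of the robot, y to its left, z up, the work surface at z = 0. Lengths are in mm, angles in rad, forces in N, time in s.
With the tool pointing down it reaches from about 350 to 775 mm from the base axis. Payload 7.3 kg.
Tool frame: the origin (TCP) lies at the centre of the arm's flange, where the gripper is bolted on; the fingertips stand 178 mm ahead of it and the grasp point (between the pads) lies 159 mm ahead of it; z points along the fingers, y is the direction in which the jaws open and shut (so a half turn about z gives the same grasp; the last joint's range is limited). The gripper opens to 92 mm and grips with 3 to 60 N. Pads are 19 mm wide; open, the fingers measure 130 mm over their backs; the gripper's body (75 mm by 190 mm) begins 47 mm behind the grasp point.
Start: joints at [-1.452, 0.342, 1.524, -0, 1.275, -0.146], TCP at [137.421, -506.698, 404.741] pointing down, gripper open.
Joint ranges: [-2.53, 2.53], [-0.77, 2.02], [0.04, 2.7], [-1, 4.14], [0.28, 2.66], [-3.11, 3.11]. Speed limits (rad/s): [2.57, 2.57, 3.14, 3.14, 3.14, 3.14].

## Interface

Orientations are given as [roll, pitch, yaw] about the fixed x, y, z axes, in that order (R = Rz(yaw) Ry(pitch) Rx(roll)).
In Python, from plant import get_obs, capture, close_job gives the robot as it stands. The module is installed in compiled form; this text tells all that it offers.
- The arm moves only by the shell command python3 -m pendant 'ROWS'. ROWS is JSON, a list of rows, each a list of 3 entries, a list of its own where there are three numbers: the shift along the tool's x, y, z in m, then the turn, a rotation vector about the tool's x, y, z in rad, then the finger opening in m, from 0 to 0.0918. In form: [[[tx, ty, tz], [wx, wy, wz], fingers], ...]. A call has 1 to 10 rows; each row is the pose to reach, as a shift and turn from the pose commanded when the call began, along the tool's axes at that moment; what a row does not reach only later rows make up. A row lasts 1/12 s, in which the tool goes at most 41.7 mm and 7.16 degrees, less where a joint would pass 70% of its speed; a pose out of reach is approached as far as the arm can. A call with a gripper value outside its range is refused whole. The fingers move at their own pace and stop on an object; the grip force is fixed at half the most. Time passes only in rows, so rows that repeat a pose let the fingers close. It gives the time, the measured TCP pose, the force and the opening at its end, in the units of the state.
- get_obs(): the state, without advancing time (a new reading comes with each control period).
- capture(name): name is "side" or "top"; returns a dict with "color" (480x640x3 uint8, red, green, blue), "mtx" (3x3 intrinsics, pixels), "rvec" (rotation vector, rad) and "tvec" (3), from world to camera coordinates, as OpenCV has them. Camera axes: x right, y down, z forward; pixel columns grow to the right and rows downward; lengths in mm; the calibration is good to about 2 mm. A picture is of the moment at which its call begins. There is no depth.
- close_job(): hands the job in, once; it reports no verdict.
The state is a dict: "time": time; "joint_positions": joint angles; "dq": joint speeds; "tau": joint torques, N m; "tool_pos": TCP position; "tcp_rot": TCP orientation; "contact_force": force on the tool from outside, world axes, zero at the start; "moment": the same for the moment, N m; "grip_width": finger opening in mm.
Only numpy, scipy, OpenCV 4.12 (cv2) and the standard library are available. Lean on these libraries where they do the work, as an engineer would, in place of code of your own. Each camera call takes 0.05 s, during which the arm holds its last target. There are 200 camera calls.

## Working session

There is one attempt and no reset: what is moved stays moved. The work goes in short steps, Python scripts to look and compute and a shell command to move; the robot and the scene stay as the last step left them, time stands still between calls to the robot, and variables do not carry over. Pictures are saved under pics/ and viewed, about 8 in all and at most 12, crops included, and the job is handed in when it is done.

```bash
mkdir -p pics; python3 - <<'E'
from plant import *
import cv2
for n in("top","side"):
    c=capture(n); cv2.imwrite(f"pics/{n}0.png",c["color"][:,:,::-1]); print(n,c["mtx"].tolist(),c["rvec"],c["tvec"])
print(get_obs())
E
```

```text
top [[485.90260668917523, 0.0, 319.17622651268994], [0.0, 485.90260668917523, 240.79481387873872], [0.0, 0.0, 1.0]] [ 2.09452952 -2.13568182  0.18695575] [ -49.36939932  608.76158441 1001.86217317]
side [[600.1897318026209, 0.0, 318.8382915212322], [0.0, 600.1897318026209, 237.07469928334007], [0.0, 0.0, 1.0]] [ 0.92959507 -2.34517818  1.21793623] [381.7819369  314.49730781 845.7050998 ]
{'time': 0.1, 'joint_positions': array([-1.45197531e+00,  3.42647696e-01,  1.52490350e+00, -2.92194853e-06,
        1.27539045e+00, -1.46014424e-01]), 'dq': array([ 0.00150494, -0.00325365, -0.00254631,  0.00044266, -0.00072801,
        0.00040711]), 'tau': array([ 4.04111879e-04, -4.32005095e+01, -2.44693315e+01,  7.19221216e-02,
        5.26156963e-02, -4.45840988e-05]), 'tool_pos': array([ 137.41905546, -506.57750275,  404.12335218]), 'tcp_rot': array([-3.14025761e+00, -1.93508771e-04,  2.64836163e-01]), 'contact_force': array([-0.11939996,  1.07824542, -0.8706054 ]), 'moment': array([-0.00228975, -0.01040045, -0.01880309]), 'grip_width': 91.66373351287989}
```

View pics/top0.png

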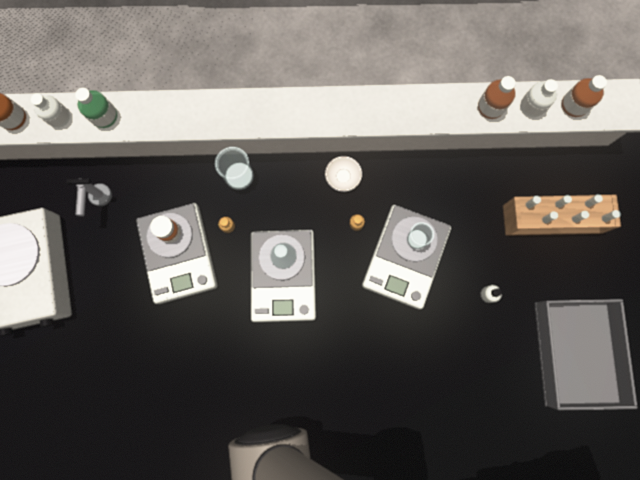

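View pics/side0.png

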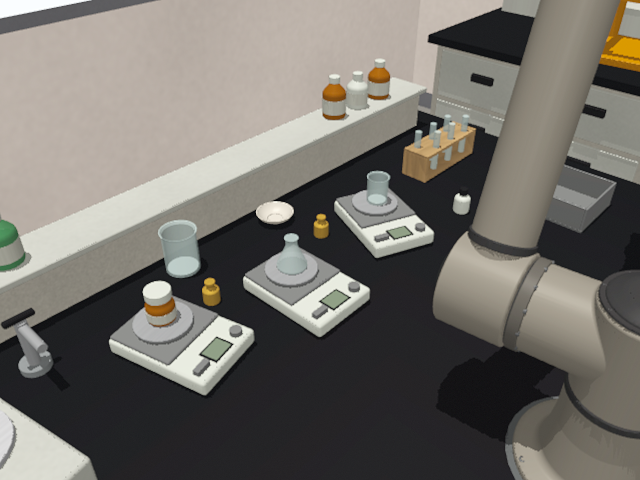

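The top view shows the small beaker at about (420,236) on the right balance (c). Its bar key is near (377,278) and its round key near (416,296). The side view confirms this: beaker at (377,188), bar near (381,238), round near (420,227). Next I'll segment the keys in both views.

```bash
cat > h.py <<'E'
from plant import *
import cv2, numpy as np
def ray(c,uv):
    R=cv2.Rodrigues(np.array(c["rvec"]))[0]; t=np.array(c["tvec"]).ravel()
    p=cv2.undistortPoints(np.float64([[uv]]),np.array(c["mtx"]),None).ravel()
    return -R.T@t, R.T@np.array([p[0],p[1],1])
def onz(c,uv,z):
    o,d=ray(c,uv); return o+d*(z-o[2])/d[2]
def blobs(c,ctr,r=9):
    x,y=ctr; g=cv2.cvtColor(c["color"],cv2.COLOR_RGB2GRAY)[y-r:y+r+1,x-r:x+r+1]
    return g,(x-r,y-r)
E
python3 - <<'E'
from h import *
P={"top":[(377,278),(416,296)],"side":[(381,238),(420,227)]}
ims=[]
for n in P:
    c=capture(n)
    for k,p in zip(("bar","round"),P[n]):
        g,o=blobs(c,p,11)
        th,m=cv2.threshold(g,0,255,cv2.THRESH_BINARY_INV+cv2.THRESH_OTSU)
        N,l,s,ce=cv2.connectedComponentsWithStats(m)
        for i in range(1,N):
            if s[i,4]>15:
                uv=ce[i]+o; print(n,k,th,s[i],uv.round(1),onz(c,uv,44).round(1))
    x0,y0,w,h=(355,200,100,112) if n=="top" else (325,165,115,95)
    ims.append(cv2.resize(c["color"][y0:y0+h,x0:x0+w],(400,400),interpolation=cv2.INTER_NEAREST))
cv2.imwrite("pics/crop1.png",np.hstack(ims)[:,:,::-1])
E
```

```text
top bar 199.0 [ 0  0  3  8 17] [366.7 269.7] [ 543.9 -163.5   44. ]
top bar 199.0 [ 3  9 14 10 75] [375.8 280.3] [ 520.3 -182.4   44. ]
top bar 199.0 [18  9  5 14 41] [386.7 284.3] [ 511.2 -205.6   44. ]
top round 184.0 [ 0  0  3  9 18] [405.7 288. ] [ 502.5 -246.2   44. ]
top round 184.0 [ 6  7 10  9 69] [415.3 295.8] [ 485.3 -266.1   44. ]
top round 184.0 [17  9  6 14 41] [425.7 302.5] [ 470.5 -287.4   44. ]
top round 184.0 [ 0 18 13  5 37] [409.2 305.7] [ 464.3 -251.8   44. ]
side bar 179.0 [  4   2  19  13 143] [383.7 235.8] [ 516.4 -184.6   44. ]
side bar 179.0 [ 0 17  6  6 22] [371.7 247.2] [ 509.4 -137.1   44. ]
side bar 179.0 [10 19 13  4 34] [387.6 247.9] [ 485. -157.   44.]
side round 132.0 [  9   0  14  13 103] [426.6 220.2] [ 486.3 -292.    44. ]
side round 132.0 [ 6 10 10  6 34] [419.9 228.7] [ 477.9 -255.9   44. ]
```

View pics/crop1.png

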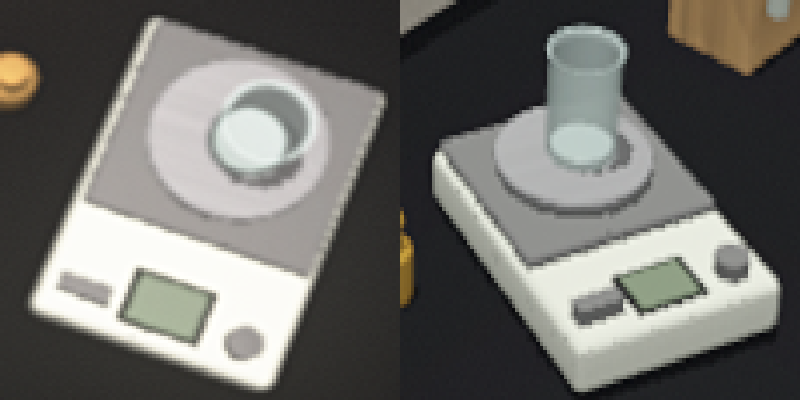

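The target is balance c. Its bar key top is at about (520,-182), its round key at about (485,-266), and its yaw is about -0.396 rad. I'll close the fingers, set the jaws along the balance's y axis, and move above the bar key.

```bash
python3 -m pendant '[[[0.23,-0.107,0],[0,0,0.33],0],[[0.23,-0.107,0],[0,0,0.33],0],[[0.23,-0.107,0],[0,0,0.33],0],[[0.23,-0.107,0],[0,0,0.33],0],[[0.23,-0.107,0],[0,0,0.33],0],[[0.455,-0.213,0.08],[0,0,0.66],0],[[0.455,-0.213,0.08],[0,0,0.66],0],[[0.455,-0.213,0.08],[0,0,0.66],0],[[0.455,-0.213,0.08],[0,0,0.66],0],[[0.455,-0.213,0.08],[0,0,0.66],0]]'
```

```text
time: 1.03
tool_pos: [437.2, -252.9, 354.0]
tcp_rot: [3.141, -0.0, -0.396]
contact_force: [0.5, -1.7, 0.5]
grip_width: 29.8
```

```bash
python3 -m pendant '[[[0,0,0],[0,0,0],0],[[0,0,0],[0,0,0],0],[[0,0,0],[0,0,0],0]]'
```

```text
time: 1.28
tool_pos: [436.1, -254.4, 354.3]
tcp_rot: [3.141, 0.001, -0.394]
contact_force: [-0.2, 0.6, 0.1]
grip_width: 9.6
```

```bash
python3 -m pendant '[[[0.05,-0.099,0.04],[0,0,0],0],[[0.05,-0.099,0.04],[0,0,0],0],[[0.05,-0.099,0.04],[0,0,0],0],[[0.05,-0.099,0.04],[0,0,0],0],[[0.05,-0.099,0.086],[0,0,0],0],[[0.05,-0.099,0.086],[0,0,0],0],[[0.05,-0.099,0.086],[0,0,0],0],[[0.05,-0.099,0.086],[0,0,0],0]]'
python3 - <<'E'
from h import *
a=capture("top")["color"][180:320,330:480]; b=capture("side")["color"][140:270,300:450]
f=lambda i:cv2.resize(i,(400,400),interpolation=cv2.INTER_NEAREST)
cv2.imwrite("pics/p2.png",np.hstack([f(a),f(b)])[:,:,::-1]); print(get_obs()["tool_pos"],get_obs()["grip_width"])
E
```

```text
time: 1.95
tool_pos: [519.9, -183.6, 269.4]
tcp_rot: [3.141, -0.0, -0.397]
contact_force: [0.5, 0.2, 1.2]
grip_width: 0.3
[ 520.40592264 -183.39811598  270.35678095] 0.38724416515135657
```

View pics/p2.png

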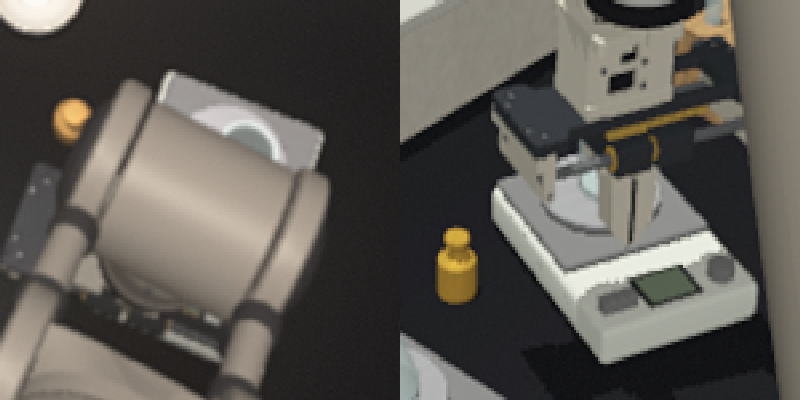

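The tips hang over the front panel, closed, and the beaker is clear. I'll descend to about 8 mm above the key and check where the tips project.

```bash
python3 -m pendant '[[[0,0,0.02],[0,0,0],0],[[0,0,0.039],[0,0,0],0],[[0,0,0.039],[0,0,0],0],[[0,0,0.039],[0,0,0],0],[[0,0,0.039],[0,0,0],0]]'
python3 - <<'E'
from h import *
c=capture("side"); o=get_obs(); p=np.array(o["tool_pos"]); 
pr=lambda q:cv2.projectPoints(np.float64([q]),c["rvec"],c["tvec"],c["mtx"],None)[0].ravel()
print(p,pr(p-[0,0,178]),pr([520,-182,44]),pr([485,-266,44]))
b=c["color"][190:270,340:440]
cv2.imwrite("pics/p3.png",cv2.resize(b,(800,600),interpolation=cv2.INTER_CUBIC)[:,:,::-1])
E
```

```text
time: 2.47
tool_pos: [520.8, -182.7, 231.1]
tcp_rot: [3.141, -0.003, -0.396]
contact_force: [-0.7, -0.1, 0.9]
grip_width: 0.6
[ 520.85489905 -182.66541301  231.1812739 ] [381.71858785 231.62933894] [381.56974564 235.6462573 ] [419.89113317 225.42221278]
```

View pics/p3.png

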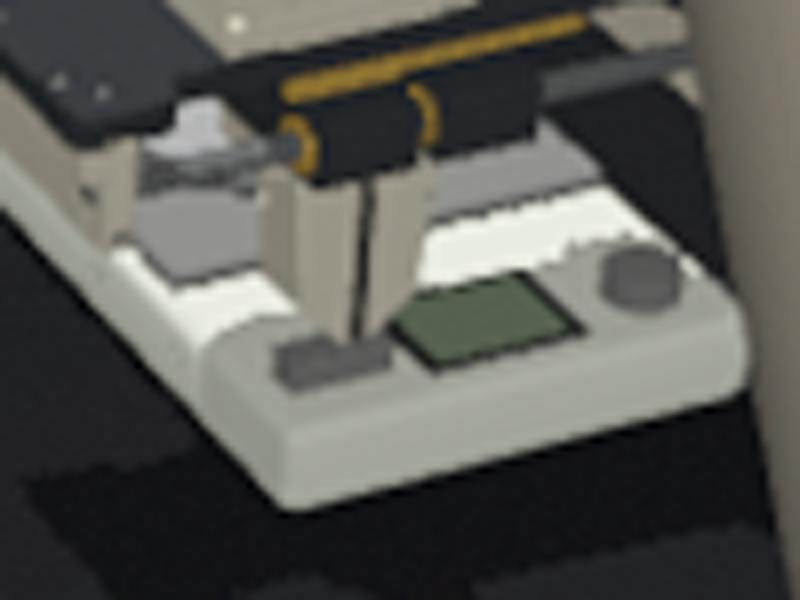

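The projected key positions agree with the picture: bar at (381.6,235.6), round at (419.9,225.4). The tips are centred over the bar, so I'll press gently.

```bash
python3 -m pendant '[[[0,0,0.006],[0,0,0],0],[[0,0,0.008],[0,0,0],0],[[0,0,0.009],[0,0,0],0],[[0,0,0.010],[0,0,0],0],[[0,0,0.011],[0,0,0],0],[[0,0,0.012],[0,0,0],0],[[0,0,0.012],[0,0,0],0],[[0,0,0.012],[0,0,0],0],[[0,0,0.012],[0,0,0],0]]'
python3 - <<'E'
from h import *
for i in range(4): capture("side"); o=get_obs(); print(o["tool_pos"].round(2),o["contact_force"].round(2))
E
```

```text
time: 3.27
tool_pos: [520.5, -182.4, 217.7]
tcp_rot: [3.141, -0.001, -0.395]
contact_force: [0.5, -0.7, 4.6]
grip_width: 0.6
[ 520.53 -182.35  217.66] [ 0.21 -0.2   4.26]
[ 520.53 -182.34  217.65] [ 0.26 -0.67  4.5 ]
[ 520.51 -182.34  217.62] [ 0.24 -0.94  3.7 ]
[ 520.51 -182.33  217.59] [ 0.75 -0.65  4.57]
```

It is pressed about 4.4 mm at about 4 N. I'll go slightly deeper for margin, then release and move over the round key.

```bash
python3 -m pendant '[[[0,0,0.0006],[0,0,0],0],[[0,0,0.0006],[0,0,0],0],[[0,0,0.0006],[0,0,0],0],[[0,0,-0.01],[0,0,0],0],[[0,0,-0.02],[0,0,0],0],[[0,0,-0.02],[0,0,0],0],[[0,0,-0.02],[0,0,0],0],[[0,0,-0.02],[0,0,0],0]]'
python3 -m pendant '[[[0,0.03,0],[0,0,0],0],[[0,0.06,0],[0,0,0],0],[[0,0.0915,0],[0,0,0],0],[[0,0.0915,0],[0,0,0],0],[[0,0.0915,0],[0,0,0],0],[[0,0.0915,0.005],[0,0,0],0],[[0,0.0915,0.005],[0,0,0],0]]'
python3 - <<'E'
from h import *
c=capture("side"); b=c["color"][180:270,330:450]
print(get_obs()["tool_pos"])
cv2.imwrite("pics/p4.png",cv2.resize(b,(800,600),interpolation=cv2.INTER_CUBIC)[:,:,::-1])
E
```

```text
time: 4.13
tool_pos: [520.1, -182.1, 237.3]
tcp_rot: [3.142, 0.001, -0.395]
contact_force: [-0.2, -0.9, 0.1]
grip_width: 0.2
time: 4.72
tool_pos: [485.1, -265.6, 231.3]
tcp_rot: [-3.141, 0.002, -0.394]
contact_force: [-0.5, 0.0, -0.3]
grip_width: 0.1
[ 485.2949684  -265.51484207  231.63854616]
```

View pics/p4.png

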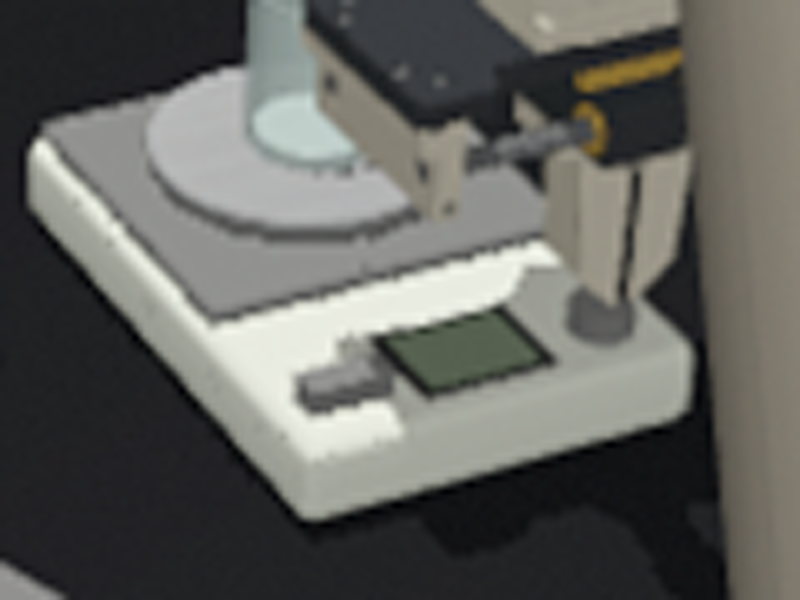

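The bar is up again, at (345,380) in the crop. The tips sit over the round key at (600,310), and the beaker is undisturbed. I'll press the round key.

```bash
python3 -m pendant '[[[0,0,0.006],[0,0,0],0],[[0,0,0.008],[0,0,0],0],[[0,0,0.009],[0,0,0],0],[[0,0,0.010],[0,0,0],0],[[0,0,0.011],[0,0,0],0],[[0,0,0.012],[0,0,0],0],[[0,0,0.013],[0,0,0],0],[[0,0,0.013],[0,0,0],0],[[0,0,0.013],[0,0,0],0]]'
python3 - <<'E'
from h import *
for i in range(3): capture("side"); o=get_obs(); print(o["tool_pos"].round(2),o["contact_force"].round(2))
E
```

```text
time: 5.52
tool_pos: [485.2, -266.6, 219.6]
tcp_rot: [-3.141, -0.0, -0.395]
contact_force: [-0.3, 1.7, 3.3]
grip_width: 0.5
[ 485.2  -266.66  219.64] [0.38 1.86 3.34]
[ 485.2  -266.69  219.61] [0.67 2.48 3.69]
[ 485.2  -266.71  219.63] [1.03 1.65 2.8 ]
```

The round key is down only about 2.5–3.5 mm. I'll go deeper in small steps.

```bash
python3 -m pendant '[[[0,0,0.0005],[0,0,0],0],[[0,0,0.001],[0,0,0],0],[[0,0,0.0015],[0,0,0],0],[[0,0,0.002],[0,0,0],0],[[0,0,0.002],[0,0,0],0],[[0,0,0.002],[0,0,0],0]]'
python3 - <<'E'
from h import *
for i in range(3): c=capture("side"); o=get_obs(); print(o["tool_pos"].round(2),o["contact_force"].round(2))
b=c["color"][180:270,330:450]
cv2.imwrite("pics/p5.png",cv2.resize(b,(800,600),interpolation=cv2.INTER_CUBIC)[:,:,::-1])
E
```

```text
time: 6.17
tool_pos: [485.2, -266.7, 217.5]
tcp_rot: [3.142, -0.0, -0.395]
contact_force: [0.4, 2.2, 2.9]
grip_width: 0.4
[ 485.19 -266.74  217.5 ] [0.11 2.31 3.66]
[ 485.2  -266.72  217.52] [-0.36  2.44  5.69]
[ 485.2  -266.72  217.51] [0.2  2.39 4.41]
```

View pics/p5.png

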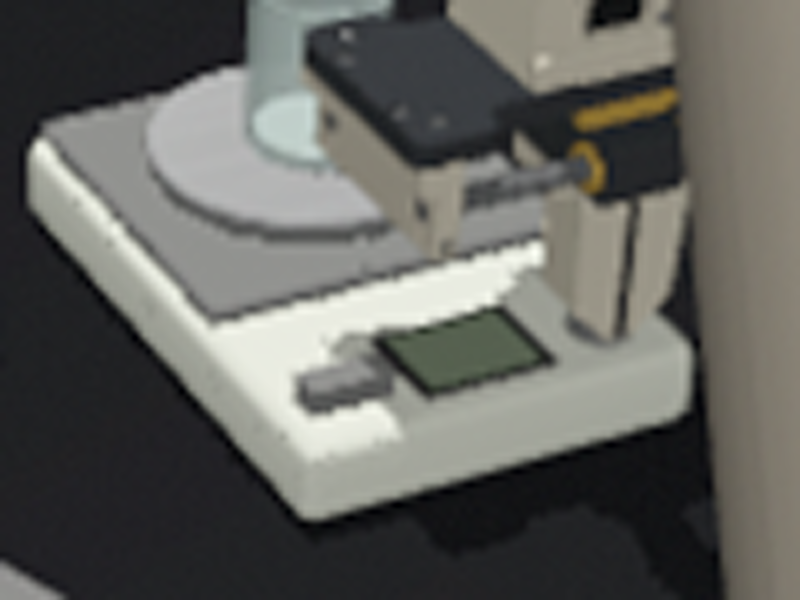

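It is now pressed about 4.5 mm at about 4.2 N, with the tips on the key and the bar up. I'll add a little depth for margin, then withdraw upwards.

```bash
python3 -m pendant '[[[0,0,0.0006],[0,0,0],0],[[0,0,0.0006],[0,0,0],0],[[0,0,0.0006],[0,0,0],0],[[0,0,-0.01],[0,0,0],0],[[0,0,-0.03],[0,0,0],0],[[0,0,-0.06],[0,0,0],0],[[0,0,-0.09],[0,0,0],0],[[0,0,-0.12],[0,0,0],0],[[0,0,-0.12],[0,0,0],0]]'
python3 -m pendant '[[[-0.06,0.04,-0.02],[0,0,0],0],[[-0.1,0.06,-0.02],[0,0,0],0],[[-0.1,0.06,-0.02],[0,0,0],0],[[-0.1,0.06,-0.02],[0,0,0],0],[[-0.1,0.06,-0.02],[0,0,0],0],[[-0.1,0.06,-0.02],[0,0,0],0]]'
python3 - <<'E'
from h import *
a=capture("top")["color"][120:330,120:520]; b=capture("side")["color"][100:400,100:500]
cv2.imwrite("pics/p6.png",np.vstack([a,b])[:,:,::-1]); print(get_obs()["contact_force"])
E
```

```text
time: 7.07
tool_pos: [486.0, -267.6, 343.8]
tcp_rot: [3.138, -0.01, -0.395]
contact_force: [1.2, -0.6, 0.9]
grip_width: 0.4
time: 7.57
tool_pos: [369.9, -283.9, 357.7]
tcp_rot: [3.141, -0.001, -0.396]
contact_force: [-0.4, -0.2, 0.4]
grip_width: 0.5
[0.62495028 0.35356904 0.14351337]
```

View pics/p6.png

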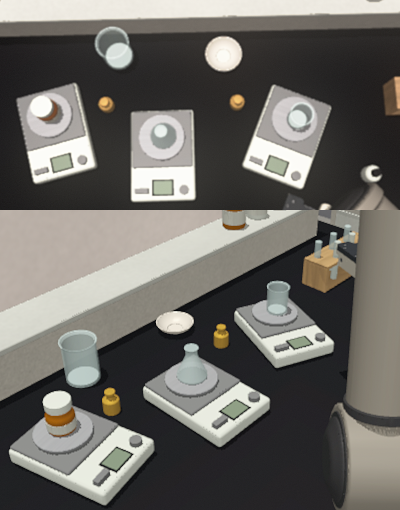

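The keys are up, everything stands where it did, and the arm is clear, so I'll hand the job in.

```bash
python3 -c "
from plant import *
print(close_job())"
```

```text
the job is handed in; nothing more can be done
None
```

I pressed the bar key and then the round key on the right balance (c), which carries the small beaker, and handed the job in after about 8 s of the 40 s allowed. No verdict is reported.

- **Bar key:** pressed to about 4.4–5 mm with about 4 N, then released. The next picture showed it up again before I touched the round key.
- **Round key:** the first press reached only about 2.5–3.5 mm, so I went deeper in small steps. At about 4.5 mm the force was about 4 N, and I added 0.6 mm for margin before withdrawing.
- **Final pictures:** both keys of balance c look up, and the beaker and all visible items stand where they were. The vial is partly hidden by the arm in the top view.
- **Final force:** under 1 N, which is at noise level.

Key travel was worked out from the tip height and contact force, as the joints themselves cannot be read. During the round press there was also an unexplained sideways force of about 2 N, with the tool shifted about 1 mm. It was gone after I withdrew.

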